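Show the timer relay to the webcam

ROBOT

A 6-joint arm with a two-finger parallel gripper is mounted at the origin on a cart in front of the work surface, level with it; the furniture and walls round the work are solid. World frame = base frame: x ahead of the robot, y to its left, z up, the work surface at z = 0. Lengths are in mm, angles in degrees, forces in N, time in s.
With the tool pointing down it reaches from about 300 to 850 mm from the base axis. Payload 4.2 kg.
Tool frame: the origin (TCP) lies at the very end of the fingers, on their centre line; the grasp point (between the pads) lies 19 mm behind it (env.grasp_offset is the distance from the TCP to the grasp point, in mm); z points along the fingers, y is the line along which they close (so a half turn about z gives the same grasp; the last joint's range is limited). The gripper opens to 91 mm and grips with 3 to 60 N. Pads are 32 mm wide; open, the fingers measure 118 mm over their backs; the gripper's body (76 mm by 178 mm) begins 60 mm behind the grasp point.
Start: joints at [63.025, 18.312, 89.639, -0, 72.044, -1.146], TCP at [250.524, 517.572, 213.976] pointing down, gripper open.
Joint ranges: [-177.97, 177.97], [-48.28, 115.42], [12.27, 149.76], [-77.06, 257.06], [2.81, 150.46], [-146.56, 146.56]. Speed limits (degrees/s): [147.25, 147.25, 180, 180, 180, 180].

INTERFACE

Orientations are given as [roll, pitch, yaw] about the fixed x, y, z axes, in that order (R = Rz(yaw) Ry(pitch) Rx(roll)).
In Python, from workcell import env, eyes gives the robot as it stands.
- The arm moves only by the tool send_rows, never from a script. Its arguments are lists of equal length, an entry for each row: "grip": the opening, from -1 (shut) to 1 (fully open), so that 0 is half open; "xyz": the shift along the world's x, y, z in m, a list of three; "yaw": the turn about the world's z in degrees. A call has 1 to 8 rows; each row is the pose to reach, as a shift and turn from the pose commanded when the call began; what a row does not reach only later rows make up. A row lasts 1/12 s, in which the tool goes at most 41.7 mm and 7.16 degrees, less where a joint would pass 70% of its speed; a pose out of reach is approached as far as the arm can. A call with a gripper value outside its range is refused whole. The fingers move at their own pace and stop on an object; "grip_force" is the grip in N (left out, the last holds). Time passes only in rows, so rows that repeat a pose let the fingers close. It gives the time, the measured TCP pose, the force, the opening and the grip force at its end, in the units of the state.
- env.state(): the state, without advancing time (a new reading comes with each control period).
- eyes.grab_frame(name): name is "side" or "top"; returns a dict with "frame" (400x640x3 uint8, red, green, blue), "fx", "fy", "cx", "cy" (pixels), "D" ([k1, k2, p1, p2, k3] as OpenCV has them; the pictures are not rectified), "pose" (4x4, takes a point from camera to world coordinates). Camera axes: x right, y down, z forward; pixel columns grow to the right and rows downward; lengths in mm; the calibration is good to about 2 mm. A picture is of the moment at which its call begins. There is no depth.
- env.job_done(): hands the job in; it is judged then, once.
The state is a dict: "time_s": time; "qpos": joint angles; "qvel": joint speeds; "effort": joint torques, N m; "ee_pos": TCP position; "ee_rot": TCP orientation; "force": force on the tool from outside, world axes, zero at the start; "torque": the same for the moment, N m; "gripper_width": finger opening in mm; "gripper_force": force on a finger pad.
Only numpy, scipy, OpenCV 4.12 (cv2) and the standard library are available. Lean on these libraries where they do the work, as an engineer would, in place of code of your own. Each camera call takes 0.05 s, during which the arm holds its last target. There are 200 camera calls.

TASK

Remote support wants to look at the barrier's timer relay: lift the loose cover off the relay box by its handle and lay it flat on the free desk, handle up, then pull the timer relay (the tallest of the three, with the round dial on top) straight out of its socket. Hold it up to the webcam with its window 15 cm in front of the lens, in the middle of the view, the window side facing the lens squarely along its slanting line of sight and the dial end up in the picture, and finish while still holding it there, motionless. Leave the other two relays plugged in, let nothing fall, keep off the webcam, and do not disturb the things lying about.

Things in the scene. Friction and masses are not known exactly. Their poses are not given: they have to be found in the camera images.
- relay_box: Grey open-topped box, fixed, 120 (x) x 220 (y) x 84 mm high, walls 4 mm. Origin: centre of underside; x to the side with three cable glands (away from the robot), z up. Three sockets inside in a row at y = -58, 0, +58 mm, x = 0, tops 30 mm above the desk; all between the relays is lower. Corner bosses inside; steel pins 6 mm thick stand 10 mm above the rim at (-50, +100) and (+50, -100) mm.
- cover_handle (a point): Loose grey cover 120 (x) x 220 (y) x 4 mm, 0.2 kg, on the box's rim, two 8 mm holes over the pins: lift straight up 12 mm or more. Black bow handle on top: bar 12 mm wide (x), 104 long (y), 10 high, on posts at y = -45 and +45 mm. Point: middle of the bar, 35 mm above the cover's underside; 26 mm clear beneath the bar. Axes x across the bar, y along it, z up.
- timer_relay_centre (a point): Timer relay, in any of the three sockets: white case 28 (x) x 22 (y) x 46 mm plus a 5 mm round dial on top, 0.07 kg; blades reach 8 mm into slots with 1 mm play, no latch. Point: centre of the case, half-way up, 23 mm above the socket. z up through the dial, x out of the window side (toward the glands), y across the plain sides to grip, with 36 mm free beside each.
- timer_relay_window (a point): Middle of the timer relay's window side: 14 mm along x from the centre of the case, same axes. The window is a dark clear panel with copper and brass contact parts behind it.
- relay_a_centre (a point): One plain relay: white case 28 (x) x 22 (y) x 32 mm, flat top, blades and socket as the timer relay's. Point: centre of the case, half-way up, 16 mm above the socket. Axes as the box's.
- relay_b_centre (a point): The other plain relay: white case 28 (x) x 22 (y) x 32 mm, flat top, blades and socket as the timer relay's. Point: centre of the case, half-way up, 16 mm above the socket. Axes as the box's.
- webcam: Webcam, black bar 24 x 90 x 28 mm with one round lens, fixed on a stand (round foot 90 mm across, thin post) on the far side of the desk. Origin: centre of the lens front, about 255 mm above the desk. x points out of the lens along its line of sight, toward the robot and always 25 degrees below level; y lies level along the bar; z is the camera's up.
- screwdriver: Screwdriver with black handle, 170 mm long, lying left of the box; bystander.
- shift_book: Red notebook 210 x 152 x 15 mm, lying at the right, a pen on it; bystander. Origin: centre of its underside; its 152 mm lie along y. The desk between it and the box (over 0.3 m wide, 0.35 to 0.60 m ahead of the robot) is free for the cover.
- spectacles: Red spectacles, opened out, 141 x 142 x 42 mm, lying far right; bystander.

How it is judged:
By the outcome, as a careful person would: the job done as asked, in the order asked, and still so for the second after the job is handed in, while the arm keeps its last pose, push and grip.
It also fails if it takes over 58 s, if anything falls off the work surface, if the arm or the gripper's body presses on something with over 40 N, if the wrist force passes 120 N, or if a joint passes its speed limit or range.

## Working session

There is one attempt and no reset: what is moved stays moved. The work goes in short steps, Python scripts to look and compute and a tool call to move; the robot and the scene stay as the last step left them, time stands still between calls to the robot, and variables do not carry over. Pictures are saved under pics/ and viewed, at most 10 in all, crops included, and the job is handed in when it is done.

Besides the shell and the picture viewer there is one more tool, called after "Call:" as name(argument=value, ...) on one line, values as JSON. send_rows: Moves the arm, as the interface text tells. Its arguments: {"type":"object","properties":{"grip":{"type":"array"},"xyz":{"type":"array"},"yaw":{"type":"array"},"grip_force":{"type":"number"}},"required":["grip","xyz","yaw"]}

```bash
ls; mkdir -p pics
cat > h.py <<'E'
import numpy as np, cv2, json
from workcell import env, eyes
def grab(n,f=None):
    g=eyes.grab_frame(n); K=np.array([[g['fx'],0,g['cx']],[0,g['fy'],g['cy']],[0,0,1.]])
    d=dict(K=K,D=np.array(g['D'],float),T=np.array(g['pose'],float),im=np.ascontiguousarray(g['frame'][:,:,::-1]))
    if f: cv2.imwrite('pics/'+f,d['im'])
    np.savez('cam_%s.npz'%n,**d); return d
def ray(d,uv):
    p=cv2.undistortPoints(np.array([[uv]],float),d['K'],d['D'])[0,0]
    return d['T'][:3,3], d['T'][:3,:3]@np.array([p[0],p[1],1])
def onz(d,uv,z):
    o,r=ray(d,uv); return o+r*(z-o[2])/r[2]
def proj(d,P):
    R=d['T'][:3,:3].T; t=-R@d['T'][:3,3]
    return cv2.projectPoints(np.array(P,float).reshape(-1,3),cv2.Rodrigues(R)[0],t,d['K'],d['D'])[0][:,0]
def tri(d1,u1,d2,u2):
    A=[];b=[]
    for d,u in((d1,u1),(d2,u2)):
        o,r=ray(d,u); r=r/np.linalg.norm(r); M=np.eye(3)-np.outer(r,r); A.append(M); b.append(M@o)
    return np.linalg.lstsq(np.vstack(A),np.hstack(b),rcond=None)[0]
E
python3 - <<'E'
from h import *
for n in('side','top'):
    d=grab(n,n+'0.png'); print(n,d['T'].round(3).tolist(),d['K'][0,0],d['K'][0,2],d['K'][1,2],d['D'])
print(env.state())
E
```

```text
pics
side [[-0.993, -0.054, 0.102, 436.296], [-0.115, 0.406, -0.907, 1536.534], [0.007, -0.912, -0.41, 876.741], [0.0, 0.0, 0.0, 1.0]] 481.19139024385674 318.5098393951038 199.98283310749767 [0.03288128 0.         0.         0.         0.        ]
top [[0.057, -0.978, 0.202, 298.401], [-0.998, -0.057, 0.009, -24.685], [0.003, -0.202, -0.979, 1622.537], [0.0, 0.0, 0.0, 1.0]] 457.1580694165846 323.2718457860684 205.10806200613496 [0.04310322 0.         0.         0.         0.        ]
{'time_s': 0.1, 'qpos': array([ 6.30270663e+01,  1.83498540e+01,  8.96982202e+01, -7.49564689e-05,
        7.20446582e+01, -1.14447854e+00]), 'qvel': array([-0.05838923, -0.07854983, -0.235309  ,  0.07685106,  0.05003189,
       -0.07996459]), 'effort': array([ 1.11263096e-03, -4.13331807e+01, -2.32510489e+01,  7.28902454e-02,
        4.22063924e-02, -6.07583274e-05]), 'ee_pos': array([250.30039327, 517.16991494, 213.19365485]), 'ee_rot': array([-1.79907285e+02, -1.78094587e-03,  1.54171567e+02]), 'force': array([-0.01144056, -0.09842866,  0.49707358]), 'torque': array([-0.00951392, -0.0182395 ,  0.00579152]), 'gripper_force': 0.0, 'gripper_width': 91.18723755920905}
```

View pics/side0.png

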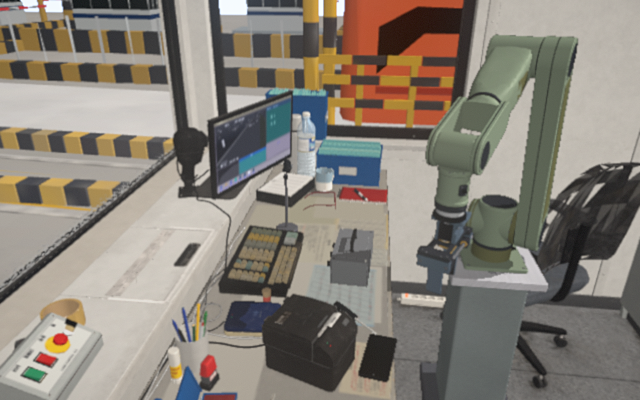

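View pics/top0.png

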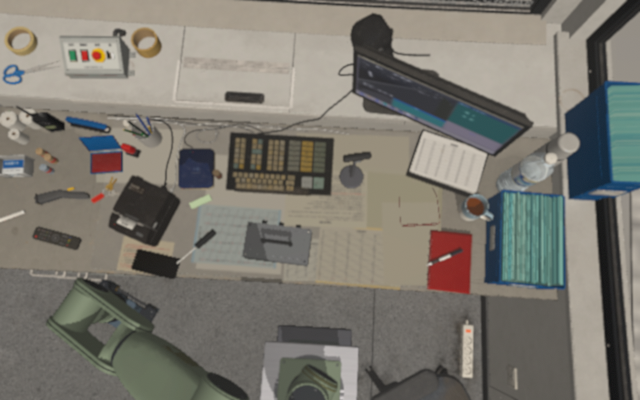

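```bash
cat >> h.py <<'E'
def tiles(specs,f):
    out=[]
    for d,(x,y,w,h),s in specs:
        t=cv2.resize(d['im'][y:y+h,x:x+w],None,fx=s,fy=s,interpolation=cv2.INTER_CUBIC)
        t=cv2.copyMakeBorder(t,0,300-t.shape[0],0,400-t.shape[1],cv2.BORDER_CONSTANT)
        for i in range(0,w,10): cv2.line(t,(i*s,0),(i*s,6),(0,255,255),1); cv2.putText(t,str(x+i),(i*s,16),0,.3,(0,255,255),1)
        for i in range(0,h,10): cv2.line(t,(0,i*s),(6,i*s),(0,255,255),1); cv2.putText(t,str(y+i),(8,i*s+4),0,.3,(0,255,255),1)
        out.append(t)
    while len(out)%2: out.append(np.zeros_like(out[0]))
    cv2.imwrite('pics/'+f,np.vstack([np.hstack(out[i:i+2]) for i in range(0,len(out),2)]))
E
python3 - <<'E'
from h import *
S=grab('side');T=grab('top')
tiles([(T,(238,212,80,60),5),(T,(330,145,50,37),8),(S,(320,220,66,50),6),(S,(265,155,50,75),4)],'c1.png')
E
```

```text
(no output)
```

View pics/c1.png

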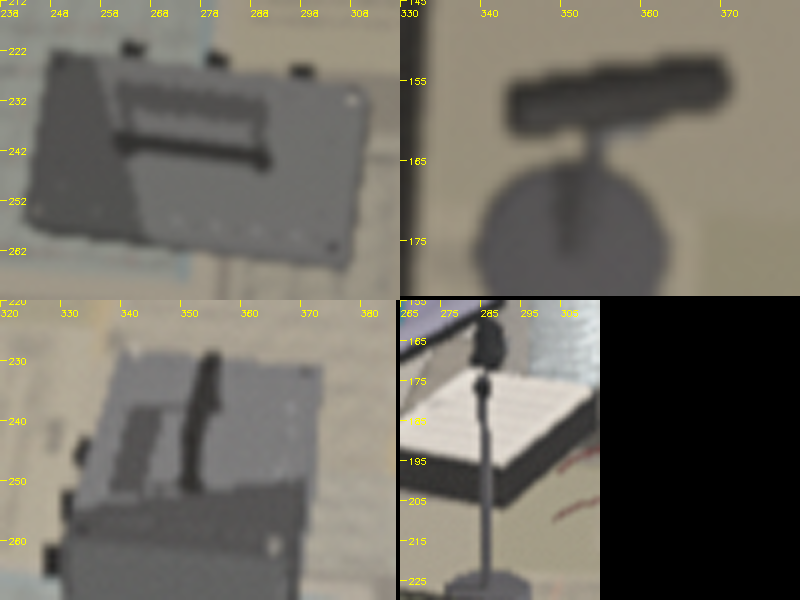

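Run:
```python
from h import *
S=dict(np.load('cam_side.npz'));T=dict(np.load('cam_top.npz'))
cs=[(248,222.3),(311.4,229.2),(307.4,265.4),(243,258)]
C=np.array([onz(T,c,88) for c in cs]); print(C.round(1), C.mean(0))
for i in range(4): print(np.linalg.norm(C[i]-C[(i+1)%4]))
l=C[0]-C[1];m=C[3]-C[2];q=C[0]-C[3];r=C[1]-C[2]
print([np.degrees(np.arctan2(v[1],v[0])) for v in(l,m,q,r)])
e=[onz(T,(260.6,239.6),120),onz(T,(292,244),120)];print('bar',e,np.mean(e,0),np.linalg.norm(e[0]-e[1]),np.degrees(np.arctan2(*(e[0]-e[1])[1::-1])))
f=tri(S,(355,229.2),T,(291.3,244));g=tri(S,(351.7,251.2),T,(261.5,239.8));print('tri',f,g,np.linalg.norm(f-g))
B=[onz(T,u,255) for u in((343.3,155),(344,161.8),(370.6,152.3),(371.2,158),(357.3,157))];print('cam',np.round(B,1))
print('foot',onz(T,(350.9,176),5), 'side foot',onz(S,(286.5,228),5))
print('lens tri',tri(S,(285.6,176),T,(357.5,157)))
```

```text
[[541.  241.4  88. ]
 [529.7  25.   88. ]
 [407.3  30.7  88. ]
 [419.7 246.9  88. ]] [474.43113813 135.99615806  88.        ]
216.64922960767433
122.51622535057405
216.60711150785693
121.42981129699906
[np.float64(87.01774397951208), np.float64(86.73029232354372), np.float64(-2.6198529210802146), np.float64(-2.6440387002471932)]
bar [array([480.67939059, 189.13088458, 120.        ]), array([472.05032305,  84.71207709, 120.        ])] [476.36485682 136.92148083 120.        ] 104.7747496581383 85.27586765445946
tri [472.77491655  86.93556351 120.7471689 ] [480.90330071 189.71074557  94.69120882] 106.33777190229515
cam [[ 744.   -65.2  255. ]
 [ 722.1  -68.5  255. ]
 [ 757.7 -150.   255. ]
 [ 739.3 -152.6  255. ]
 [ 740.  -109.1  255. ]]
foot [ 746.93589019 -104.31866266    5.        ] side foot [ 745.88216061 -110.93324325    5.        ]
lens tri [ 747.54198099 -111.83671552  223.44341664]
```

Call:
send_rows(grip=[1, 1, 1, 1, 1, 1, 1, 1], xyz=[[0.02, -0.034, 0], [0.04, -0.068, 0], [0.06, -0.102, 0], [0.08, -0.136, 0], [0.1, -0.17, 0], [0.12, -0.204, 0], [0.14, -0.238, 0], [0.16, -0.272, 0]], yaw=[-7, -14, -21, -28, -35, -42, -49, -56])

```text
time_s: 0.87
ee_pos: [411.0, 243.8, 214.0]
ee_rot: [180.0, -0.0, 97.8]
force: [-0.0, 0.3, 0.7]
gripper_width: 91.1
gripper_force: 0.0
```

Call:
send_rows(grip=[1, 1, 1, 1, 1, 1, 1, 1], xyz=[[0.022, -0.036, 0], [0.044, -0.072, 0], [0.066, -0.109, 0], [0.066, -0.109, -0.035], [0.066, -0.109, -0.07], [0.066, -0.109, -0.1], [0.066, -0.109, -0.112], [0.066, -0.109, -0.112]], yaw=[-4, -8, -11, -11, -11, -11, -11, -11])

```text
time_s: 1.53
ee_pos: [474.0, 135.6, 98.7]
ee_rot: [-179.6, 0.1, 87.1]
force: [0.6, -0.1, 0.4]
gripper_width: 91.5
gripper_force: 0.0
```

Run:
```python
from h import *
S=grab('side');T=grab('top')
tiles([(T,(238,207,80,60),5),(T,(330,145,50,37),8),(S,(320,200,80,60),5),(S,(272,170,30,22),13)],'c2.png')
```

```text
(no output)
```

View pics/c2.png

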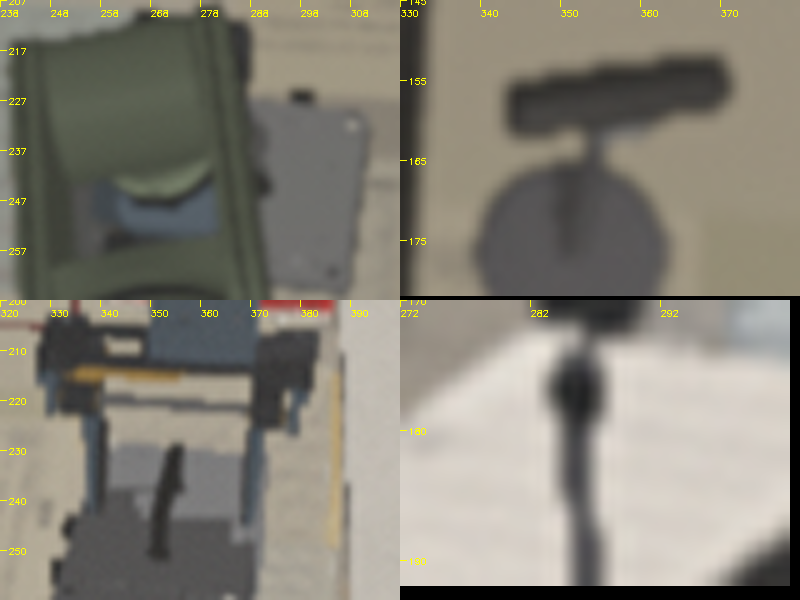

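The fingers straddle the handle bar (side view, bar at about (352,240) between fingers at 338 and 369). Closing.

Call:
send_rows(grip=[-0.6, -0.8, -0.9, -0.9, -0.9, -0.9, -0.9, -0.9], xyz=[[0, 0, 0], [0, 0, 0], [0, 0, 0], [0, 0, 0], [0, 0, 0], [0, 0, 0], [0, 0, 0], [0, 0, 0]], yaw=[0, 0, 0, 0, 0, 0, 0, 0], grip_force=30)

```text
time_s: 2.3
ee_pos: [476.5, 136.6, 102.1]
ee_rot: [180.0, -0.0, 87.2]
force: [0.1, -0.2, 0.3]
gripper_width: 40.9
gripper_force: 0.0
```

Call:
send_rows(grip=[-1, -1, -1, -1, -1, -1, -1, -1], xyz=[[0, 0, 0], [0, 0, 0], [0, 0, 0], [0, 0, 0], [0, 0, 0], [0, 0, 0], [0, 0, 0], [0, 0, 0]], yaw=[0, 0, 0, 0, 0, 0, 0, 0])

```text
time_s: 2.97
ee_pos: [477.2, 136.8, 102.1]
ee_rot: [179.9, -0.0, 87.1]
force: [2.9, 1.7, -0.9]
gripper_width: 11.8
gripper_force: 30.0
```

Call:
send_rows(grip=[-1, -1, -1, -1, -1, -1, -1, -1], xyz=[[0, 0, 0.005], [0, 0, 0.01], [0, 0, 0.015], [0, 0, 0.02], [0, 0, 0.03], [0, 0, 0.05], [0, 0, 0.07], [0, 0, 0.07]], yaw=[0, 0, 0, 0, 0, 0, 0, 0])

```text
time_s: 3.63
ee_pos: [478.6, 137.1, 176.2]
ee_rot: [179.6, -0.1, 87.2]
force: [1.4, -0.1, -1.3]
gripper_width: 12.0
gripper_force: 30.0
```

Call:
send_rows(grip=[-1, -1, -1, -1, -1, -1, -1, -1], xyz=[[0, -0.02, 0], [0, -0.06, 0], [0, -0.1, 0], [0, -0.14, 0], [0, -0.18, 0], [0, -0.22, 0], [0, -0.255, 0], [0, -0.28, 0]], yaw=[0, 0, 0, 0, 0, 0, 0, 0])

```text
time_s: 4.3
ee_pos: [475.4, -146.2, 171.6]
ee_rot: [-179.9, 0.0, 87.1]
force: [0.3, 0.1, -1.9]
gripper_width: 11.6
gripper_force: 30.0
```

Run:
```python
from h import *
S=grab('side');T=grab('top')
tiles([(T,(238,212,80,60),5),(T,(320,212,80,60),5),(S,(305,215,80,60),5),(S,(310,170,80,60),5)],'c3.png')
```

```text
(no output)
```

View pics/c3.png

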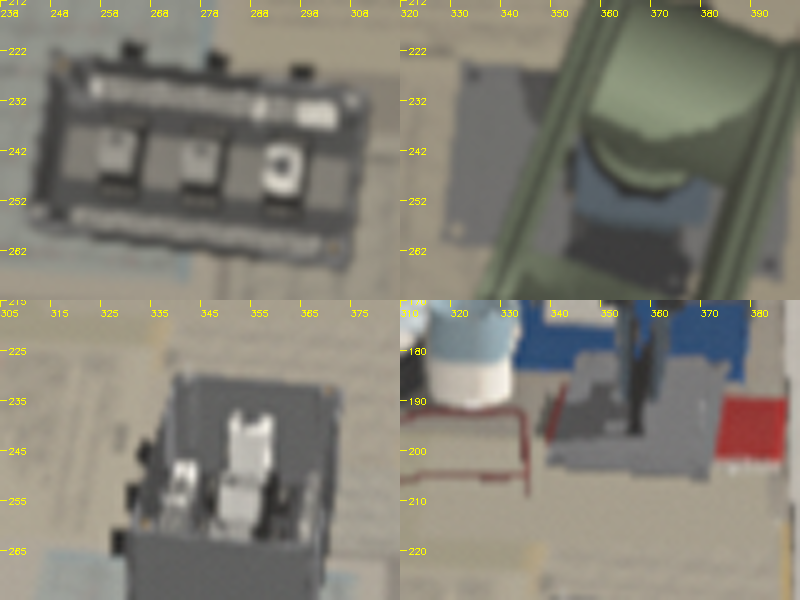

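Run:
```python
from h import *
T=dict(np.load('cam_top.npz'));S=dict(np.load('cam_side.npz'))
for u in((430,232),(430,292)): print('book',onz(T,u,15).round(1))
print('dial',onz(T,(294.2,245.1),81).round(1))
# box rim corners z84 now
cs=[(248.6,224),(311,230),(307,265.5),(243.5,257)]
print([onz(T,c,84).round(0) for c in cs])
y=np.radians(-3)
for c in((475,136),(477,137)):
    p=np.array(c)+[-58*-np.sin(y)*1, -58*np.cos(y)]; print('expected timer',p)
# proj of predicted box rim, dial for current estimate
R=np.array([[np.cos(y),-np.sin(y)],[np.sin(y),np.cos(y)]])
P=[list(R@np.array(q)+[476,136.5])+[z] for q,z in(((60,110),84),((60,-110),84),((-60,-110),84),((-60,110),84),((-50,100),94),((50,-100),94),((0,-58),81))]
print(proj(T,P).round(1)); print(proj(S,P).round(1))
for u,z in(((293,258),0),): pass
```

```text
book [ 555.2 -392.6   15. ]
book [ 346.6 -394.2   15. ]
dial [473.3  79.9  81. ]
[array([536., 240.,  84.]), array([528.,  26.,  84.]), array([407.,  32.,  84.]), array([423., 246.,  84.])]
expected timer [471.96451454  78.07948698]
expected timer [473.96451454  79.07948698]
[[247.7 222.3]
 [311.9 229.3]
 [307.8 264.6]
 [242.5 257.4]
 [245.4 254.5]
 [308.5 231.4]
 [294.6 245.2]]
[[330.5 261.4]
 [339.5 229.2]
 [373.4 232.1]
 [368.9 265. ]
 [366.1 260.3]
 [342.  228.2]
 [354.9 238.4]]
```

Call:
send_rows(grip=[-1, -1, -1, -1, -1, -1, -1, -1], xyz=[[-0.002, 0, -0.035], [-0.004, 0, -0.07], [-0.006, 0, -0.1], [-0.006, 0, -0.125], [-0.006, 0, -0.14], [-0.006, 0, -0.148], [-0.006, 0, -0.152], [-0.006, 0, -0.154]], yaw=[0, 0, 0, 0, 0, 0, 0, 0])

```text
time_s: 5.07
ee_pos: [470.4, -142.9, 17.9]
ee_rot: [-179.9, -0.0, 87.2]
force: [-5.4, 2.9, 14.3]
gripper_width: 12.0
gripper_force: 30.0
```

Call:
send_rows(grip=[-0.4, -0.4, -0.4, -0.4, -0.2, 0, 0, 0], xyz=[[0, 0, 0], [0, 0, 0], [0, 0, 0], [0, 0, 0], [0, 0, 0.02], [0, 0, 0.06], [0, 0, 0.1], [0, 0, 0.14]], yaw=[0, 0, 0, 0, 0, 0, 0, 0])

```text
time_s: 5.73
ee_pos: [470.2, -143.3, 160.0]
ee_rot: [180.0, 0.0, 87.2]
force: [0.9, -0.2, -0.8]
gripper_width: 45.3
gripper_force: 0.0
```

Call:
send_rows(grip=[0, 0, 0, 0, 0, 0, 0, 0], xyz=[[0, 0.03, 0], [0.001, 0.06, 0], [0.001, 0.09, 0], [0.001, 0.12, 0], [0.002, 0.15, 0], [0.002, 0.18, 0], [0.003, 0.21, 0], [0.003, 0.2225, 0]], yaw=[7, 14, 21, 28, 35, 42, 49, 56])

```text
time_s: 6.4
ee_pos: [473.7, 82.1, 158.6]
ee_rot: [179.9, 0.0, 143.6]
force: [0.4, -0.8, 0.1]
gripper_width: 45.7
gripper_force: 0.0
```

Call:
send_rows(grip=[0, 0, 0, 0, 0, 0, 0, 0], xyz=[[0, 0, 0], [0, 0, 0], [0, 0, 0], [0, 0, 0], [0, 0, -0.02], [0, 0, -0.04], [0, 0, -0.05], [0, 0, -0.05]], yaw=[7, 14, 21, 28, 34, 34, 34, 34])

```text
time_s: 7.07
ee_pos: [471.9, 78.8, 106.3]
ee_rot: [-180.0, -0.2, 177.2]
force: [-0.0, 0.3, 0.3]
gripper_width: 45.5
gripper_force: 0.0
```

Run:
```python
from h import *
S=grab('side');T=grab('top')
tiles([(T,(258,207,80,60),5),(T,(320,212,80,60),5),(S,(325,205,66,50),6),(S,(310,170,80,60),5)],'c4.png')
```

```text
(no output)
```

View pics/c4.png

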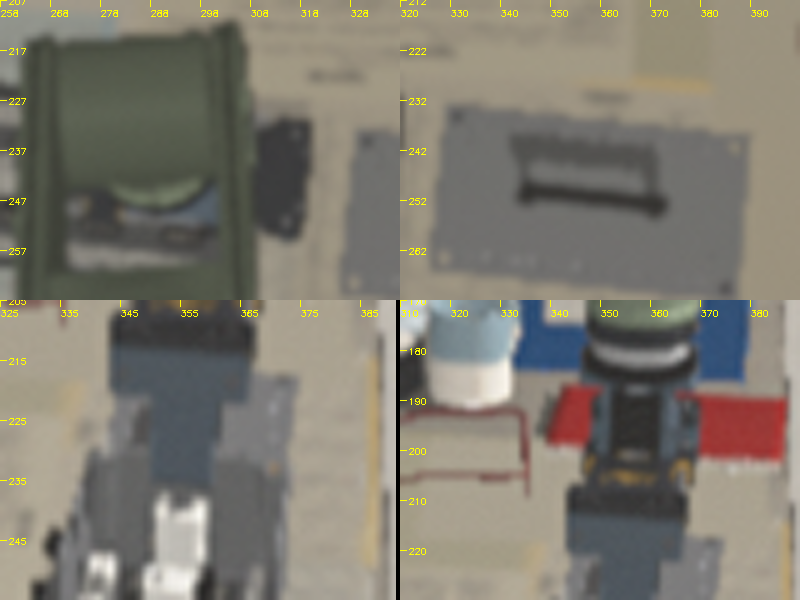

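Cover lies flat, handle up; the finger (350–361) is centred over the timer relay (351–360). Descend and grip.

Call:
send_rows(grip=[0, 0, 0, 0, -0.2, -0.5, -0.5, -0.5], xyz=[[0, 0, -0.015], [0, 0, -0.03], [0, 0, -0.042], [0, 0, -0.051], [0, 0, -0.051], [0, 0, -0.051], [0, 0, -0.051], [0, 0, -0.051]], yaw=[0, 0, 0, 0, 0, 0, 0, 0], grip_force=20)

```text
time_s: 7.83
ee_pos: [474.3, 79.1, 57.9]
ee_rot: [180.0, 0.1, 177.2]
force: [-0.1, -0.1, 0.9]
gripper_width: 23.8
gripper_force: 0.2
```

Call:
send_rows(grip=[-0.7, -0.7, -0.7, -0.7, -0.7, -0.7], xyz=[[0, 0, 0], [0, 0, 0], [0, 0, 0], [0, 0, 0], [0, 0, 0], [0, 0, 0]], yaw=[0, 0, 0, 0, 0, 0])

```text
time_s: 8.33
ee_pos: [474.3, 79.1, 57.8]
ee_rot: [180.0, 0.1, 177.2]
force: [0.2, -0.4, 5.7]
gripper_width: 22.1
gripper_force: 19.9
```

Call:
send_rows(grip=[-0.7, -0.7, -0.7, -0.7, -0.7, -0.7, -0.7, -0.7], xyz=[[0, 0, 0.003], [0, 0, 0.006], [0, 0, 0.01], [0, 0, 0.014], [0, 0, 0.02], [0, 0, 0.03], [0, 0, 0.04], [0, 0, 0.04]], yaw=[0, 0, 0, 0, 0, 0, 0, 0])

```text
time_s: 9.0
ee_pos: [474.7, 79.3, 98.9]
ee_rot: [180.0, 0.2, 177.2]
force: [-0.1, -0.1, -1.2]
gripper_width: 21.5
gripper_force: 19.9
```

Call:
send_rows(grip=[-0.7, -0.7, -0.7, -0.7], xyz=[[-0.015, 0.001, 0], [-0.03, 0.0015, 0], [-0.037, 0.002, 0], [-0.037, 0.002, 0]], yaw=[0, 0, 0, 0], grip_force=10)

```text
time_s: 9.33
ee_pos: [434.6, 81.0, 96.7]
ee_rot: [-180.0, -0.1, 177.2]
force: [-0.1, 0.2, -0.6]
gripper_width: 22.0
gripper_force: 9.9
```

Call:
send_rows(grip=[-0.7, -0.7, -0.7], xyz=[[-0.002, 0, 0], [-0.002, 0, 0], [-0.002, 0, 0]], yaw=[0, 0, 0])

```text
time_s: 9.58
ee_pos: [435.3, 81.1, 97.0]
ee_rot: [180.0, 0.0, 177.2]
force: [-0.9, 0.7, -0.5]
gripper_width: 22.1
gripper_force: 9.9
```

Call:
send_rows(grip=[-0.7, -0.7, -0.7], xyz=[[-0.002, 0, 0], [-0.002, 0, 0], [-0.002, 0, 0]], yaw=[0, 0, 0])

```text
time_s: 9.83
ee_pos: [432.7, 81.1, 96.9]
ee_rot: [180.0, -0.0, 177.2]
force: [-0.0, 0.1, -1.1]
gripper_width: 22.3
gripper_force: 9.9
```

Call:
send_rows(grip=[-0.7, -0.7, -0.7], xyz=[[-0.002, 0, 0], [-0.002, 0, 0], [-0.002, 0, 0]], yaw=[0, 0, 0])

```text
time_s: 10.08
ee_pos: [431.5, 80.9, 97.2]
ee_rot: [-180.0, 0.1, 177.2]
force: [2.8, -1.5, -0.7]
gripper_width: 22.0
gripper_force: 10.0
```

Call:
send_rows(grip=[-0.7, -0.7, -0.7, -0.7], xyz=[[-0.001, 0, 0], [-0.002, 0, 0], [-0.003, 0, 0], [-0.004, 0, 0]], yaw=[0, 0, 0, 0])

```text
time_s: 10.42
ee_pos: [428.8, 81.0, 97.9]
ee_rot: [180.0, 0.3, 177.2]
force: [6.9, -2.5, 1.4]
gripper_width: 21.7
gripper_force: 10.0
```

Call:
send_rows(grip=[-0.7, -0.7, -0.7, -0.7, -0.7], xyz=[[-0.001, 0, 0], [-0.002, 0, 0], [-0.003, 0, 0], [-0.004, 0, 0], [-0.004, 0, 0]], yaw=[0, 0, 0, 0, 0])

```text
time_s: 10.83
ee_pos: [425.6, 81.2, 98.4]
ee_rot: [180.0, 0.4, 177.2]
force: [4.9, -3.0, 3.9]
gripper_width: 22.1
gripper_force: 10.0
```

Run:
```python
from h import *
S=grab('side');T=grab('top')
tiles([(T,(268,220,60,45),6),(T,(320,212,80,60),5),(S,(345,215,33,25),12),(S,(330,200,80,60),5)],'c5.png')
```

```text
(no output)
```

View pics/c5.png

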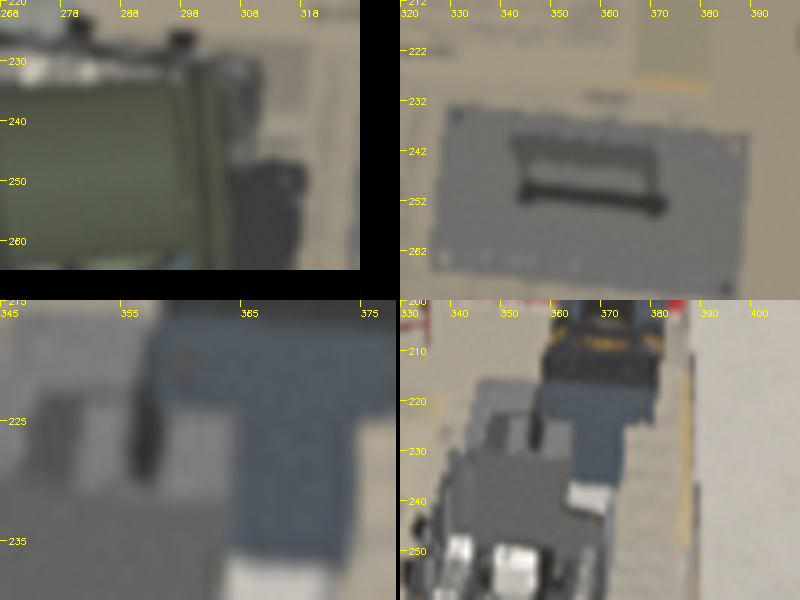

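Call:
send_rows(grip=[-0.7, -0.7, -0.7, -0.7, -0.7, -0.7], xyz=[[-0.001, 0, 0], [-0.002, 0, 0], [-0.003, 0, 0], [-0.0035, 0, 0], [-0.0035, 0, 0], [-0.0035, 0, 0]], yaw=[0, 0, 0, 0, 0, 0])

```text
time_s: 11.43
ee_pos: [422.3, 81.3, 98.6]
ee_rot: [179.9, 0.4, 177.2]
force: [6.4, -3.1, 4.6]
gripper_width: 21.7
gripper_force: 10.0
```

Call:
send_rows(grip=[-0.7, -0.7, -0.7, -0.7, -0.7, -0.7, -0.7, -0.7], xyz=[[0, 0, 0], [0.01, 0, 0], [0.025, 0, 0], [0.045, 0, 0.01], [0.05, 0, 0.04], [0.05, 0, 0.07], [0.05, 0, 0.08], [0.05, 0, 0.08]], yaw=[0, 0, 0, 0, 0, 0, 0, 0], grip_force=25)

```text
time_s: 12.1
ee_pos: [469.9, 81.5, 178.7]
ee_rot: [179.9, 0.2, 177.2]
force: [-0.1, -1.0, 0.0]
gripper_width: 21.5
gripper_force: 25.0
```

Run:
```python
from h import *
S=grab('side');T=grab('top')
e=env.state()['ee_pos'];print(e, proj(S,[e,e+[0,0,19]]),proj(T,[e,e+[0,0,19]]))
c=proj(S,[e])[0].astype(int)
tiles([(T,(268,210,60,45),6),(S,(c[0]-20,c[1]-15,40,30),10)],'c6.png')
```

```text
[467.63341658  81.09310282 175.76939723] [[357.52460319 213.93484778]
 [357.75532275 208.79511138]] [[291.90703618 243.35598591]
 [291.51552022 242.62493671]]
```

View pics/c6.png

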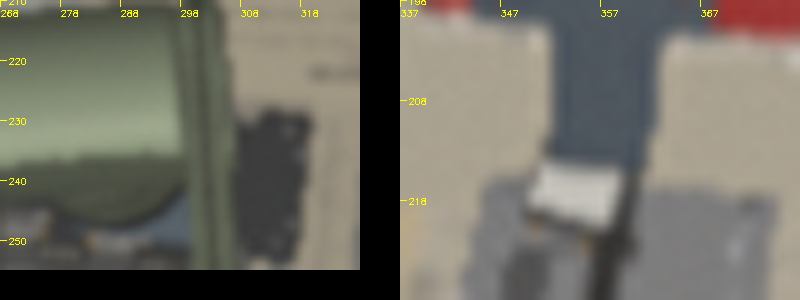

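```bash
cat >> h.py <<'E'
def ony(d,uv,P,n):
    o,r=ray(d,uv); return o+r*(np.dot(P-o,n)/np.dot(r,n))
E
python3 - <<'E'
from h import *
S=dict(np.load('cam_side.npz'))
a=np.radians(-2.8); n=np.array([-np.sin(a),np.cos(a),0]); ax=np.array([np.cos(a),np.sin(a),0])
e=np.array([469,81.1,177.]); P=e+11*n
f=lambda x,y:(337+x/10-.45,198+y/10-.45)
pts={k:ony(S,f(*v),P,n) for k,v in dict(LT=(140,160),LB=(126,215),RB=(213,236),RT=(228,170),b1=(137,230),b2=(187,243)).items()}
q={k:np.array([(p-e)@ax,p[2]-e[2]]) for k,p in pts.items()}
for k,v in q.items(): print(k,v.round(1))
ang=lambda u,v:np.degrees(np.arctan2(*(q[u]-q[v])[::-1]))
print(ang('LB','RB'),ang('LT','LB'),ang('RT','RB'),ang('b1','b2'),np.linalg.norm(q['LB']-q['RB']))
# image automatic: min-area of white
im=S['im'][198:228,340:366]; m=(im.min(2)>150)
m=cv2.resize(cv2.cvtColor(im,cv2.COLOR_BGR2GRAY),None,fx=1,fy=1)
print(m[10:28,6:24])
E
```

```text
LT [21.1  3.5]
LB [ 25.  -17.2]
RB [ -4.3 -22.5]
RT [-8.3  2.4]
b1 [ 21.2 -22.5]
b2 [  4.3 -25.9]
10.106789004219955 100.85141727925996 99.08358674340649 11.223813082914504 29.814460243477363
[[162 163 162 162 166 156 105  81  84  85  85  85  85  86  85  82 108 155]
 [161 163 162 164 168 157 106  82  84  86  85  84  86  85  83  84 109 156]
 [161 163 163 163 164 153 104  82  86  85  85  85  84  84  84  86 116 156]
 [161 162 162 163 160 135  95  82  83  83  85  86  85  86  84  95 135 160]
 [161 161 163 165 154 112  81  80  83  82  83  84  85  84  81 102 152 165]
 [161 165 165 164 153 117  91  86  85  84  83  83  84  83  80 105 155 165]
 [160 161 160 156 144 153 138 126 119 113 107 106 103  83  79 106 155 167]
 [147 142 142 134 136 180 179 170 166 161 160 159 149  99  85 127 157 162]
 [128 120 117 121 149 189 192 190 189 188 189 189 166  99  86 133 148 146]
 [120 118 115 125 172 189 191 194 192 194 194 190 151  86  84 123 129 125]
 [122 124 121 115 147 156 171 186 189 190 193 186 131  73  91 121 125 123]
 [121 122 122  98  92  97 122 146 153 166 177 170 105  67  97 123 124 123]
 [123 120 124 112 100  94  91  91  96 115 130 125  79  65 102 123 125 124]
 [122 124 121 121 121 117 107  95  92  87  79  70  55  62  96 122 127 123]
 [126 125 112 106 108 107 106 107 106  98  71  54  53  61  86 118 126 124]
 [122 121  98  86  86  92 106 111 113 108  71  54  57  73  94 121 126 125]
 [117 105  87  81  81  92 116 124 122 110  69  52  66  95 112 123 125 124]
 [120  94  83  83  82  92 119 127 123 102  68  51  71 111 123 125 125 126]]
```

Call:
send_rows(grip=[-0.7, -0.7, -0.7, -0.7, -0.7, -0.7, -0.7, -0.7], xyz=[[-0.015, 0, -0.03], [-0.03, 0, -0.055], [-0.038, 0, -0.07], [-0.04, 0, -0.075], [-0.043, 0, -0.075], [-0.046, 0, -0.075], [-0.046, 0, -0.075], [-0.046, 0, -0.075]], yaw=[0, 0, 0, 0, 0, 0, 0, 0], grip_force=10)

```text
time_s: 12.87
ee_pos: [424.0, 81.2, 102.8]
ee_rot: [180.0, 0.1, 177.2]
force: [-0.2, 0.3, -0.7]
gripper_width: 21.9
gripper_force: 10.0
```

Call:
send_rows(grip=[-0.7, -0.7, -0.7, -0.7, -0.7, -0.7], xyz=[[-0.001, 0, 0], [-0.002, 0, 0], [-0.003, 0, 0], [-0.004, 0, 0], [-0.004, 0, 0], [-0.004, 0, 0]], yaw=[0, 0, 0, 0, 0, 0])

```text
time_s: 13.37
ee_pos: [420.9, 81.2, 102.7]
ee_rot: [180.0, 0.2, 177.2]
force: [5.6, -0.4, -0.0]
gripper_width: 22.3
gripper_force: 10.0
```

Call:
send_rows(grip=[-0.7, -0.7, -0.7, -0.7, -0.7, -0.7], xyz=[[-0.001, 0, 0], [-0.002, 0, 0], [-0.003, 0, 0], [-0.004, 0, 0], [-0.005, 0, 0], [-0.005, 0, 0]], yaw=[0, 0, 0, 0, 0, 0])

```text
time_s: 13.87
ee_pos: [414.1, 81.4, 102.3]
ee_rot: [180.0, 0.0, 177.2]
force: [3.9, 1.6, 4.4]
gripper_width: 21.6
gripper_force: 10.0
```

Call:
send_rows(grip=[-0.7, -0.7, -0.7, -0.7, -0.7, -0.7, -0.7, -0.7], xyz=[[0.01, 0, 0], [0.025, 0, 0.005], [0.045, 0, 0.03], [0.055, 0, 0.06], [0.055, 0, 0.075], [0.055, 0, 0.075], [0.055, 0, 0.075], [0.055, 0, 0.075]], yaw=[0, 0, 0, 0, 0, 0, 0, 0], grip_force=25)

```text
time_s: 14.53
ee_pos: [466.6, 80.7, 174.8]
ee_rot: [-179.9, -0.4, 177.2]
force: [0.8, 0.0, -0.7]
gripper_width: 21.5
gripper_force: 25.0
```

```bash
cat > tilt.py <<'E'
from h import *
import sys
def tilt(S,e,azdeg=-2.8,show=True):
    a=np.radians(azdeg); n=np.array([-np.sin(a),np.cos(a),0]); ax=np.array([np.cos(a),np.sin(a),0])
    e=np.array(e,float); P=e+11*n
    c=proj(S,[P])[0].round().astype(int); x0,y0=c[0]-14,c[1]-6
    g=cv2.cvtColor(S['im'],cv2.COLOR_BGR2GRAY)[y0:y0+24,x0:x0+30].astype(float)
    if show: print(x0,y0); print('\n'.join(' '.join('%3d'%v for v in r) for r in g))
    B=[]
    for j in range(g.shape[1]):
        col=g[:,j]; i=int(col[:20].argmax())
        if col[i]<178: continue
        k=next((k for k in range(i,23) if col[k+1]<140),None)
        if k is None: continue
        B.append((x0+j,y0+k+(col[k]-140)/(col[k]-col[k+1])))
    Q=np.array([[(p-e)@ax,p[2]-e[2]] for p in (ony(S,b,P,n) for b in B)])
    print('bottom pts',Q.round(1).tolist()); print('tilt',np.degrees(np.arctan(np.polyfit(Q[1:-1,0],Q[1:-1,1],1)[0])))
if __name__=='__main__':
    S=dict(np.load('cam_side.npz')); print('old'); tilt(S,[469,81.1,177.],show=False)
    S=grab('side'); T=grab('top'); e=env.state()['ee_pos']; print(e); tilt(S,[469,81.1,177.])
E
python3 tilt.py
```

```text
old
bottom pts [[19.0, -13.8], [15.6, -14.8], [12.2, -16.3], [8.8, -16.5], [5.4, -17.2], [2.1, -18.0], [-1.3, -17.2]]
tilt 11.909912741775862
[467.09308194  80.79910711 175.04607306]
343 209
162 162 162 162 162 163 163 164 160 133  95  83  85  83  85  85  87  85  84  83 111 156 164 162 163 162 161 161 162 163
161 162 162 162 163 162 162 165 152 113  86  82  85  85  85  85  86  84  85  84 111 156 163 163 162 163 163 162 161 164
162 162 161 162 160 163 164 160 136 110  87  82  85  86  87  87  84  85  83  85 114 157 165 163 162 162 161 163 162 162
162 163 160 163 162 162 164 150 117 112  93  82  85  85  87  85  84  85  84  95 134 160 164 163 162 162 164 161 162 162
161 162 162 163 164 163 155 134 126 121  91  82  82  83  83  85  85  84  83 103 153 165 163 161 162 163 163 162 163 162
162 162 164 161 161 156 139 133 157 132  93  84  87  84  85  84  85  84  79 104 155 165 163 164 163 161 162 161 162 162
163 162 158 148 141 133 120 161 181 153 122 117 116 108 105  99  80  78  83 103 151 164 162 161 161 162 164 163 162 164
163 159 142 130 119 102 122 181 193 177 164 164 164 162 155 128  81  
[... 1423 characters left out ...]
 57  57  93 121 126 125 125 124 125 125 124 125 124 125 131 126 126
142 125 115 105 100 100  97  98 109 121 123 115  99  68  68 105 125 126 124 124 125 124 125 124 125 124 121 125 124 130
135 119 110 107 106 106 103 102 110 113 113 108 105  93  90 112 126 127 124 122 123 120 116 122 125 123 123 123 123 131
116 110 103 101 101 102 100  97 102 103 101 102 107 105 103 111 114 115 112 110 113 110 107 115 121 120 124 126 124 129
103 103 100  98  99  99  98  99  99  99  99  98 102 101 100 101 102 100 102 101 102 103 103 106 109 113 125 128 123 127
bottom pts [[22.3, -13.8], [18.9, -15.0], [15.5, -16.7], [12.1, -18.1], [8.7, -19.9], [5.3, -21.3], [1.9, -21.0], [-1.1, -13.7]]
tilt 20.868004044539344
```

```bash
cat > cam.py <<'E'
from h import *
from scipy.optimize import minimize
S=dict(np.load('cam_side.npz'));T=dict(np.load('cam_top.npz'))
def frame(yaw):
    a=np.radians(yaw);b=np.radians(25)
    x=np.array([np.cos(a)*np.cos(b),np.sin(a)*np.cos(b),-np.sin(b)]);y=np.array([-np.sin(a),np.cos(a),0]);return np.c_[x,y,np.cross(x,y)]
B=np.array([[i,j,k] for i in(-24,0) for j in(-45,45) for k in(-14,14)],float)
W={'T':(T,(336,147,40,16)),'S':(S,(276,173,20,10))}
def render(d,w,P,s=8):
    x,y,ww,h=w; q=(proj(d,P)-[x,y]+.5)*s
    m=np.zeros((h*s,ww*s),np.float32); cv2.fillConvexPoly(m,cv2.convexHull(q.astype(np.float32)).round().astype(np.int32),1)
    m=cv2.GaussianBlur(m,(0,0),0.6*s); return m.reshape(h,s,ww,s).mean((1,3))
def obs(d,w):
    x,y,ww,h=w; return cv2.cvtColor(d['im'],cv2.COLOR_BGR2GRAY)[y:y+h,x:x+ww].astype(float)
O={k:obs(*v) for k,v in W.items()}
if __name__=='__main__':
    for k in O: print(k);print('\n'.join(' '.join('%3d'%v for v in r) for r in O[k]))
def cost(p,keys='TS'):
    P=B@frame(p[3]).T+p[:3]; c=0
    for k in keys:
        m=render(*W[k],P); A=np.c_[m.ravel(),np.ones(m.size)]
        o=O[k].ravel(); c+=np.mean((A@np.linalg.lstsq(A,o,rcond=None)[0]-o)**2)/O[k].var()
    return c+((p[2]-255)/20)**2*0.02
if __name__=='__main__':
  for keys in('T','TS'):
    r=minimize(cost,[735,-110,255,-170],args=(keys,),method='Nelder-Mead',options=dict(initial_simplex=np.array([[735,-110,255,-170],[725,-110,255,-170],[735,-120,255,-170],[735,-110,245,-170],[735,-110,255,-160]],float),maxiter=600,xatol=.05,fatol=1e-5))
    print(keys,r.x.round(1),r.fun)
E
python3 cam.py
```

```text
T
145 145 145 145 145 145 145 145 145 145 145 145 145 144 145 145 145 145 145 145 144 145 145 145 145 145 145 145 145 146 145 145 146 145 145 146 145 145 145 144
146 145 145 145 145 145 145 145 145 145 145 144 145 145 145 145 145 145 145 146 145 145 145 145 146 145 145 145 145 146 145 146 145 146 146 145 146 146 145 145
145 145 145 145 144 144 145 144 145 144 145 145 146 145 145 146 146 144 146 146 145 145 146 145 146 146 146 146 146 146 146 146 146 146 146 145 146 145 145 145
146 145 145 145 145 145 144 144 145 145 145 145 145 145 146 146 146 145 145 146 146 146 146 146 146 144 142 140 140 140 141 140 139 140 141 145 146 145 145 145
146 146 145 145 145 144 145 145 146 146 145 145 145 145 146 146 146 144 142 139 141 141 140 141 139 133 124 118 116 116 115 116 116 118 128 142 146 146 145 145
145 145 144 145 144 145 145 145 145 145 147 144 142 141 141 141 139 133 123 117 115 116 116 116 114 107  90  78  76  76  75  76  76  83 107 134 145 146 145 145
145 145 145 145 145 145 145 143 141 141 140 133 123 118 117 116 114 107  89  77  75  75  76  77  75  70  59  54  51  52  52  52  53  60  8
[... 1667 characters left out ...]
 125 203 217 216 214 213 214 214 211
195 213 220 220 218 219 202 124  53  47  49 107 198 212 211 210 211 210 211 210
216 219 217 215 214 215 201 128  56  43  44 107 200 215 210 211 208 209 208 208
218 216 212 210 208 208 205 164  85  44  53 120 201 215 211 210 211 210 210 210
211 213 211 210 209 211 214 195 114  56  87 161 205 208 206 209 208 210 212 214
203 205 207 210 210 211 216 203 126  69 114 195 214 209 206 203 206 207 206 207
204 205 207 207 208 209 213 201 126  74 121 204 217 210 210 209 209 208 208 207
211 211 210 212 210 210 213 200 124  73 119 198 214 208 207 208 209 210 210 208
T [ 731.3 -109.   249.4 -168.8] 0.11119580179224448
TS [ 735.3 -109.4  236.2 -170.8] 0.7831435286667732
```

Run:
```python
from cam import *
for p in([731.3,-109,249.4,-168.8],[735.3,-109.4,236.2,-170.8],[733,-109,255,-169]):
    P=B@frame(p[3]).T+p[:3]; print(proj(S,P).round(1).tolist(), proj(S,[p[:3]]).round(1),[round(cost(p,k),3) for k in 'TS'])
# stand/post in side: centre
print(proj(S,[[742,-109,z] for z in(0,100,200,255)]).round(1), onz(S,(285.6,176),255))
for z in (225,235,245,255,265): print(z,onz(S,(285.5,176.3),z).round(0))
g=cv2.cvtColor(S['im'],cv2.COLOR_BGR2GRAY)[155:176,276:300]; print('\n'.join(' '.join('%3d'%v for v in r) for r in g))
```

```text
[[281.6, 174.9], [284.8, 168.3], [281.4, 166.3], [284.4, 159.9], [287.7, 177.4], [290.9, 170.8], [287.2, 168.7], [290.2, 162.3]] [[289.  169.7]] [np.float64(0.114), np.float64(0.874)]
[[280.2, 178.2], [283.3, 171.6], [280.8, 169.4], [283.8, 163.1], [286.3, 180.7], [289.4, 174.1], [286.6, 171.9], [289.6, 165.6]] [[288. 173.]] [np.float64(0.123), np.float64(0.678)]
[[281.1, 173.5], [284.2, 166.8], [280.9, 164.9], [283.9, 158.5], [287.2, 176.0], [290.3, 169.3], [286.8, 167.3], [289.8, 160.9]] [[288.5 168.3]] [np.float64(0.248), np.float64(0.928)]
[[287.4 229.4]
 [286.9 206.2]
 [286.4 182. ]
 [286.1 168.2]] [729.80632941 -30.46840676 255.        ]
225 [ 744. -103.  225.]
235 [739. -78. 235.]
245 [734. -53. 245.]
255 [730. -28. 255.]
265 [725.  -2. 265.]
145 147 151 154 157 159 159 161 152 134 125  92  65  52  56 103 145 153 152 152 153 150 156 164
151 154 156 158 158 160 158 152 130  98  79  59  45  51  72 115 146 153 151 153 154 147 154 164
155 158 159 161 157 152 136 117  90  59  52  56  66  84 112 133 149 153 151 153 153 148 157 164
158 159 158 152 135 117  90  69  54  48  57  85 102 
[... 975 characters left out ...]
 152 152 152 153 148 156 164
150 150 149 151 150 143 100  55  42  48  51  52  53  53  71 120 148 151 152 155 154 146 154 164
150 150 150 150 150 140  95  49  45  47  50  49  47  52  85 135 149 150 151 157 155 150 163 173
149 150 148 148 148 148 124  96  89  84  57  44  43  63 109 140 150 148 150 154 155 154 175 180
148 146 147 149 161 178 184 175 165 149  89  80  89 103 137 152 158 151 152 149 148 152 166 169
145 145 152 169 191 210 220 213 176 147 110 148 170 174 183 186 180 169 172 153 148 153 158 163
146 158 178 201 214 221 224 204 130  91  98 159 208 214 214 210 201 200 200 185 182 187 189 190
163 186 207 219 219 220 212 164  87  58  69 125 203 217 216 214 213 214 214 211 212 213 213 213
```

```bash
sed -i "s/(276,173,20,10)/(280,161,16,11)/" cam.py
python3 - <<'E'
from cam import *
for keys,pr in(('T',0),('TS',0)):
  for z in(245,255):
    s=np.array([[735,-110,z,-170],[725,-110,z,-170],[735,-120,z,-170],[735,-110,z+12,-170],[735,-110,z,-160]],float)
    r=minimize(cost,s[0],args=(keys,),method='Nelder-Mead',options=dict(initial_simplex=s,maxiter=800,xatol=.05,fatol=1e-5)); print(keys,r.x.round(1),r.fun)
P=B@frame(r.x[3]).T+r.x[:3];print(proj(S,P).round(1).tolist())
E
```

```text
T [ 732.5 -108.9  245.  -167.2] 0.10882255913822131
T [ 729.6 -108.5  252.4 -166.8] 0.11551343559887214
TS [ 730.2 -108.6  252.1 -171.1] 0.26647582494383176
TS [ 729.4 -109.4  255.6 -169.2] 0.28084250548121725
[[282.0, 173.3], [285.2, 166.6], [281.9, 164.7], [284.9, 158.3], [288.1, 175.8], [291.3, 169.2], [287.8, 167.2], [290.8, 160.8]]
```

Run:
```python
from cam import *
g=O['T']; x0,y0=336,147
def line(cols,down):
    pts=[]
    for j in cols:
        c=g[:,j]; i=5+int(np.argmin(c[5:13]))
        if down:
            k=next(k for k in range(i,15) if c[k+1]>100)
        else:
            k=next(k for k in range(i,0,-1) if c[k-1]>100)
        k2=k+1 if down else k-1
        pts.append((x0+j,y0+k+(k2-k)*(100-c[k])/(c[k2]-c[k])))
    return pts
for cols,dn,z in((range(9,34),0,262),([9,10,11,12]+list(range(22,33)),1,235)):
    W_=np.array([onz(T,p,z) for p in line(cols,dn)]); s,b=np.polyfit(W_[:,1],W_[:,0],1); print(dn,'yaw',-180-np.degrees(np.arctan(s)), 'x at y=-109',s*-109+b)
```

```text
0 yaw -168.89731622715695 x at y=-109 752.4340825786267
1 yaw -168.02379041846487 x at y=-109 735.4770339417548
```

Call:
send_rows(grip=[-0.7, -0.7, -0.7, -0.7, -0.7, -0.7, -0.7, -0.7], xyz=[[0.008, -0.015, 0.005], [0.022, -0.043, 0.01], [0.04, -0.078, 0.015], [0.06, -0.115, 0.015], [0.08, -0.153, 0.015], [0.095, -0.183, 0.01], [0.106, -0.205, 0.006], [0.1135, -0.2187, 0.006]], yaw=[1, 3, 5, 7, 9, 11, 13, 13.8])

```text
time_s: 15.3
ee_pos: [582.0, -140.2, 180.2]
ee_rot: [179.9, -0.3, -169.1]
force: [0.1, 1.1, -0.4]
gripper_width: 21.9
gripper_force: 25.0
```

Call:
send_rows(grip=[-0.7, -0.7, -0.7, -0.7, -0.7, -0.7, -0.7, -0.7], xyz=[[0, 0, 0], [0, 0, 0], [0, 0, 0], [0, 0, 0], [0, 0, 0], [0, 0, 0], [0, 0, 0], [0, 0, 0]], yaw=[0, 0, 0, 0, 0, 0, 0, 0])

```text
time_s: 15.97
ee_pos: [582.4, -137.2, 183.2]
ee_rot: [180.0, 0.0, -169.0]
force: [-0.4, 0.2, -0.7]
gripper_width: 21.9
gripper_force: 25.0
```

Run:
```python
from h import *
S=grab('side');T=grab('top')
s=env.state();e=s['ee_pos'];print(e,s['ee_rot'],s['force'])
c=proj(S,[e])[0].astype(int);t=proj(T,[e])[0].astype(int);print(c,t)
tiles([(T,(t[0]-30,t[1]-30,60,45),6),(S,(c[0]-15,c[1]-13,32,24),12),(S,(c[0]-40,c[1]-30,80,60),5)],'c7.png')
```

```text
[ 582.51491545 -137.421805    183.11673773] [ 1.79999255e+02  1.23279128e-02 -1.69014044e+02] [-0.01223726 -0.42078358 -0.63069709]
[329 185] [362 211]
```

View pics/c7.png

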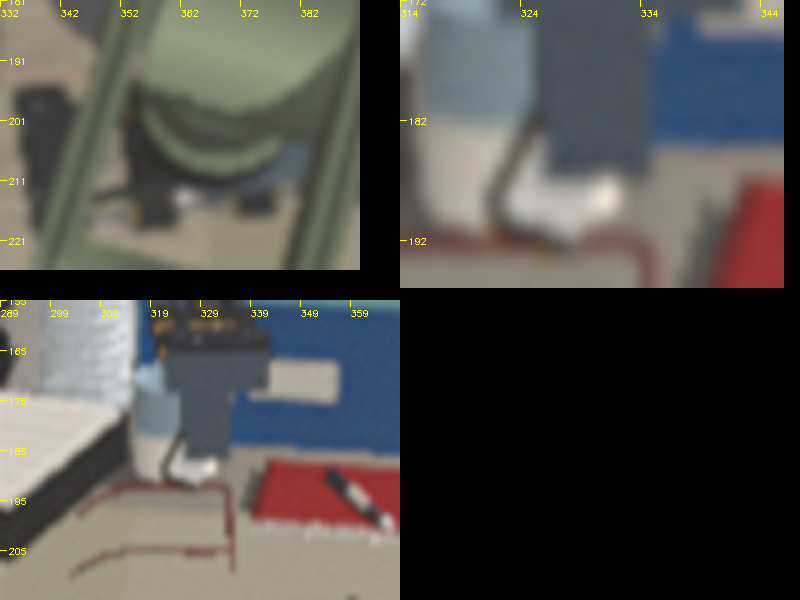

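Run:
```python
from h import *
S=dict(np.load('cam_side.npz'))
a=np.radians(11); n=np.array([-np.sin(a),np.cos(a),0]); ax=np.array([np.cos(a),np.sin(a),0])
e=np.array([582.5,-137.5,183.]); P=e+11*n
f=lambda x,y:(314+(x-400)/12-.46,172+y/12-.46)
q={}
for k,v in dict(F1=(540,125),F2=(497,192),B1=(500,203),B2=(572,247),R1=(622,185),R2=(605,215)).items():
    p=ony(S,f(*v),P,n); q[k]=np.array([(p-e)@ax,p[2]-e[2]]); print(k,q[k].round(1))
ang=lambda u,v:np.degrees(np.arctan2(*(q[u]-q[v])[::-1]))
print('front',ang('F1','F2')-90,'bot',ang('B1','B2'))
im=S['im'][178:196,318:338]; print('\n'.join(' '.join('%3d'%v for v in r) for r in im[:,:,1]))
# model projection for various tilts
for th in(22,25,28,31):
    t=np.radians(th); u=np.cos(t)*ax+np.sin(t)*np.array([0,0,1]); w=-np.sin(t)*ax+np.cos(t)*np.array([0,0,1])
    mb=e+11*ax+np.array([0,0,-19])
    print(th,proj(S,[mb+14*u+11*n,mb+14*u+24*w+11*n,mb-14*u+11*n,mb+14*u-11*n]).round(1).tolist())
```

```text
F1 [17.5 19.1]
F2 [30.7 -3.2]
B1 [29.7 -6.9]
B2 [  6.9 -22.5]
R1 [-8.5 -1.8]
R2 [ -3.4 -11.9]
front 30.674461961590865 bot 34.254036348310024
126 130 130 133 135 139 132  88  81  82  83  82  83  84  82  84  82  77  77  77
123 127 131 135 136 139 131  90  79  84  83  84  83  84  83  85  82  80  77  80
126 129 131 132 136 136 123  86  81  83  83  83  84  85  83  83  83  80  79  78
132 132 134 137 141 137 107  74  78  82  83  85  83  84  82  82  83  78  79  78
151 153 154 154 156 137  89  74  80  81  84  83  84  83  83  83  83  80  79  76
165 170 173 175 169 127  90 109  93  83  83  81  84  83  85  84  83  89  91  89
168 174 181 186 162 108 111 134  99  81  79  82  79  83  81  81  90 109 116 116
169 175 182 179 139 105 150 147 100  78  79  81  85  88  83  80  91 121 133 133
170 177 180 162 108 121 174 157 114 101 102 106 120 130 104  91 100 125 135 136
170 177 174 132 105 155 185 172 157 154 152 158 180 194 145 116 120 133 138 139
170 179 169 111 116 178 193 188 184 181 182 192 217 220 161 129 133 134 138 138
168 178 167 112 110 162 187 185 186 191 190 193 202 193 151 133 135 135 136 138
137 151 156 111  84 114 141 148 164 182 185 169 155 142 129 127 133 136 138 138
 88 102 115  95  65  65  74  88 116 140 149 123 109 103 104 107 121 133 137 133
 80  82  88  89  79  72  73  75  81  90 106  99  95  98  94  92  95 123 136 132
112 111 112 115 113 112 113 108 106 106 112 118 122 123 121 107  86 112 136 129
131 132 132 134 133 133 131 129 129 130 130 134 135 137 135 126  89 110 131 117
135 135 134 136 137 136 133 135 134 135 134 133 134 136 139 127  89 111 128 103
22 [[323.4, 190.1], [325.8, 184.6], [330.2, 192.5], [322.9, 187.8]]
25 [[323.5, 189.9], [326.2, 184.5], [330.1, 192.7], [323.0, 187.7]]
28 [[323.5, 189.8], [326.6, 184.5], [330.0, 192.8], [323.0, 187.5]]
31 [[323.6, 189.6], [327.0, 184.5], [329.9, 193.0], [323.1, 187.4]]
```

Run:
```python
from h import *
S=dict(np.load('cam_side.npz'))
def run(az,e,F,R,Bt):
    a=np.radians(az); n=np.array([-np.sin(a),np.cos(a),0]); ax=np.array([np.cos(a),np.sin(a),0]); e=np.array(e); P=e+11*n
    for nm,L in(('F',F),('R',R),('B',Bt)):
        q=np.array([[(p-e)@ax,p[2]-e[2]] for p in(ony(S,u,P,n) for u in L)])
        print(nm,q.round(1).tolist()); 
        t=np.radians(25); 
        # coordinate along case x (normal of front) and along case z
        print('   along window normal',(q@[np.cos(t),np.sin(t)]).round(1),' along case up',(q@[-np.sin(t),np.cos(t)]).round(1))
run(-2.8,[467.2,80.8,175.1],[(349.6,216),(349.4,217),(349.05,218)],[(358,217),(357.5,218),(356.9,219)],[(350.2,218.2),(351.2,218.8),(352.2,219.3),(353.1,219.7),(354.2,220.3)])
run(11,[582.5,-137.5,183],[(323.7,185),(323.35,186),(322.7,187),(322.4,188)],[(332.1,187),(332.2,188)],[(323,189.9),(324,190.3),(325,190.5),(326,190.75),(327,191.1),(328,191.4)])
```

```text
F [[25.7, -4.1], [26.3, -7.8], [27.3, -11.7]]
   along window normal [21.6 20.5 19.8]  along case up [-14.6 -18.2 -22.1]
R [[-2.4, -5.3], [-0.9, -9.2], [1.0, -13.1]]
   along window normal [-4.4 -4.7 -4.6]  along case up [ -3.8  -8.  -12.2]
B [[23.5, -12.1], [20.0, -14.0], [16.6, -15.6], [13.6, -16.8], [9.8, -18.7]]
   along window normal [16.2 12.2  8.5  5.2  1. ]  along case up [-20.8 -21.1 -21.1 -20.9 -21.1]
F [[23.0, 6.9], [24.3, 2.9], [26.7, -1.1], [27.8, -5.1]]
   along window normal [23.8 23.2 23.7 23. ]  along case up [ -3.4  -7.6 -12.3 -16.4]
R [[-8.8, -2.0], [-9.2, -6.1]]
   along window normal [ -8.8 -10.9]  along case up [ 1.9 -1.6]
B [[25.4, -12.9], [21.6, -14.7], [17.8, -15.6], [14.0, -16.7], [10.2, -18.2], [6.4, -19.6]]
   along window normal [17.6 13.4  9.6  5.7  1.6 -2.4]  along case up [-22.5 -22.4 -21.7 -21.1 -20.9 -20.4]
```

Call:
send_rows(grip=[-0.7, -0.7, -0.7, -0.7, -0.7, -0.7, -0.7, -0.7], xyz=[[-0.002, 0, -0.001], [-0.004, -0.001, -0.002], [-0.005, -0.001, -0.003], [-0.005, -0.001, -0.003], [-0.005, -0.001, -0.003], [-0.005, -0.001, -0.003], [-0.005, -0.001, -0.003], [-0.005, -0.001, -0.003]], yaw=[0, 0, 0, 0, 0, 0, 0, 0])

```text
time_s: 16.73
ee_pos: [577.6, -138.6, 180.0]
ee_rot: [180.0, 0.0, -169.0]
force: [-0.7, -0.5, -0.8]
gripper_width: 21.9
gripper_force: 25.0
```

Call:
send_rows(grip=[-0.7, -0.7, -0.7, -0.7, -0.7, -0.7, -0.7, -0.7], xyz=[[0, 0, 0], [0, 0, 0], [0, 0, 0], [0, 0, 0], [0, 0, 0], [0, 0, 0], [0, 0, 0], [0, 0, 0]], yaw=[0, 0, 0, 0, 0, 0, 0, 0])

```text
time_s: 17.4
ee_pos: [577.5, -138.6, 180.0]
ee_rot: [180.0, -0.0, -169.0]
force: [0.4, 0.8, -0.5]
gripper_width: 22.0
gripper_force: 25.0
```

Run:
```python
from h import *
S=grab('side');T=grab('top');print(env.state()['ee_pos'],np.abs(env.state()['qvel']).max())
tiles([(T,(238,207,80,60),5),(T,(325,207,80,60),5),(S,(300,205,80,60),5),(S,(278,150,66,50),6)],'c8.png')
```

```text
[ 577.5163937  -138.6208134   179.96755589] 0.06250175238200273
```

View pics/c8.png

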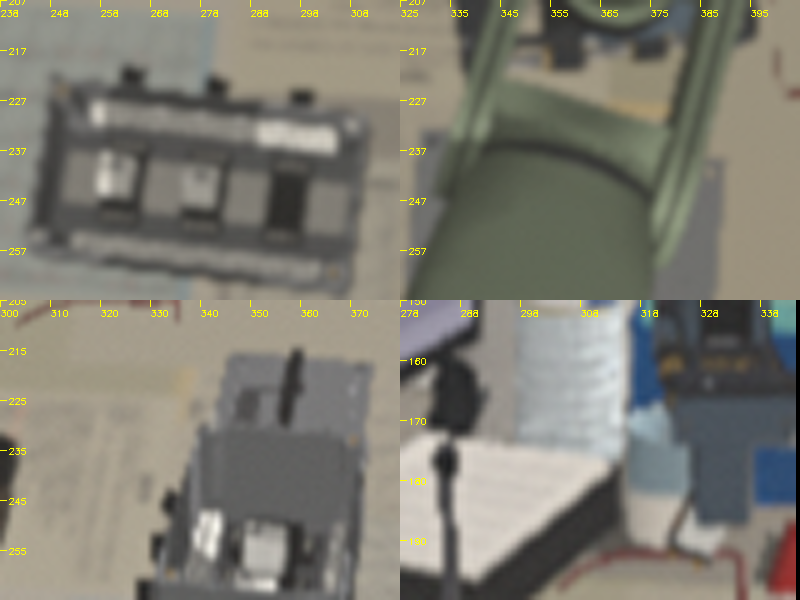

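The other two relays are still plugged in (top view, about (262,243) and (279,244)) and the timer's socket is empty. The cover lies flat, and the relay is held tilted and clear of the webcam, with the arm still. Handing in.

```bash
python3 -c "
from workcell import env
print(env.job_done())"
```

```text
the job is handed in; nothing more can be done
None
```

I handed the job in with the cover lying flat on the free desk, handle up. The timer relay is held still about 150 mm in front of the webcam lens, its window tilted about 25° up at the lens by my image measurements; I got no verdict back.

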